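# Put away the nested bowl set

## Task

Put the clean steel set away: stand the large bowl in the empty grey tray, with the medium bowl upright in it and the small beaker upright in the medium bowl, each set down rather than dropped. Once the set is in the tray, slide the tray into the free lane of the runners, fully home against the back stop. Leave the other things on the counter where they are.

Things in the scene. Friction and masses are not known exactly. Their poses are not given: they have to be found in the camera images.
- large_mid (a point): large stainless bowl, wide and shallow, round, 54 high. Point: on its axis, half-way up. Rolled rim, a ring 160 outside, 144 inside diameter, 8 high, to be pinched from above with one finger inside the bowl and one outside. Below it the wall (2.5) slopes in from 147 to a foot 92 across; floor 3 thick, flat inside to 46 from the axis. 130 g
- medium_mid (a point): medium stainless bowl, round, 64 high. Point: on its axis, half-way up. Rolled rim, a ring 104 outside, 88 inside diameter, 8 high, to be pinched from above with one finger inside and one outside. Wall 2.5, 91 under the rim, foot 56 across, floor 3 thick. 75 g. In the large bowl its rim stands 13 higher than the large rim, with 20 between the rims all round when centred
- small_mid (a point): small stainless beaker, narrow and tall, round, 72 high. Point: on its axis, half-way up. Straight wall 41 outside diameter from 24 up to the rim, foot 33, wall 2.5 (4 at the rim), floor 3. Can be gripped across its outside. 45 g. In the medium bowl its rim stands 11 higher than the medium rim, with 23 between the rims all round when centred
- tray_mid (a point): empty grey plastic tray on the counter, open above: 182 (its x) x 190 (its y) x 30 high, walls and floor 3 thick. Point: its centre, half-way up; z up, y from its pull handle to the end that enters the runners first. On each x side a flange sticks out 10 (202 over both), 26 to 30 above the underside. 450 g; slides on the counter
- tray_handle (a point): middle of the tray's pull handle: a bar 90 long (along the tray's x), 12 x 12 in section, 28 above the counter, 140 from tray_mid along the tray's -y. 39 free between bar and tray wall, but for two arms 40 either side of the middle. Axes as the tray's
- bay_home (a point): free lane of the fixed aluminium runners (the lane on its +x side holds another tray). Point: where tray_mid is when the tray is fully home against the back stop; axes as the tray's then, y points into the lane. Two C-channels 42 high take the flanges: webs 210 apart, lips 190 apart, free from 20 to 37 above the counter. The tray slides in on the counter; not from above
- bay_mouth (a point): open end of the free lane, 99 from bay_home along its -y, 15 above the counter; axes as bay_home. Before it the webs flare outwards over 27, to about 230 apart, as a lead-in; the lips begin 15 behind it
- vial_a_mid (a point): bystander: a small glass injection vial standing up, 24 dia x 46 high. Point: its centre
- vial_b_mid (a point): bystander: a glass injection vial standing up, 28 dia x 54 high. Point: its centre
- infusion_mid (a point): bystander: a clear infusion bottle standing up, 62 dia x 134 high. Point: its centre
- carton_mid (a point): bystander: a white medicine carton, 48 x 95 (its x, y) x 42 high. Point: its centre
- tape_mid (a point): bystander: a roll of white tape lying flat, 72 dia x 25 high. Point: its centre
- syringe_mid (a point): bystander: a syringe lying down, 145 long (its x) x 30 wide x 24 high. Point: its centre
- forceps_mid (a point): bystander: steel tweezers lying down, 145 long (its x) x 15 wide x 9 high. Point: its centre
- medcup_mid (a point): bystander: a white plastic medicine cup (not one of the steel set), 38 dia x 36 high. Point: its centre
There are look-alikes about, which are no part of the job. Leave any green look-alike of the part that bears large_mid alone.

How it is judged (in metres and radians):
On the way:
1. the three vessels are nested upright in the tray while the tray is still outside the runners (horizontal distance between medium_mid and large_mid below 0.025 m and z of medium_mid in the frame of large_mid between 0.003 and 0.013 m and horizontal distance between small_mid and medium_mid below 0.022 m and z of small_mid in the frame of medium_mid between 0.002 and 0.012 m and z of large_mid in the frame of tray_mid between 0.01 and 0.02 m and horizontal distance between large_mid and tray_mid below 0.06 m and angle between each of large_mid, medium_mid, small_mid's own z axis and vertical below 0.1 rad and y of tray_mid in the frame of bay_home below -0.15 m), for 0.2 s.
At the end, for the whole second after the job is handed in: Small in medium in large in tray, each upright (0.10 rad), standing on the floor below (5 mm), axes within 25 mm (medium), 22 mm (small) and 60 mm (large from the tray's middle); tray straight in the free lane, flanges in the runners, within 6 mm of the back stop; all at rest (horizontal distance between medium_mid and large_mid below 0.025 m and z of medium_mid in the frame of large_mid between 0.003 and 0.013 m and horizontal distance between small_mid and medium_mid below 0.022 m and z of small_mid in the frame of medium_mid between 0.002 and 0.012 m and z of large_mid in the frame of tray_mid between 0.01 and 0.02 m and horizontal distance between large_mid and tray_mid below 0.06 m and angle between each of large_mid, medium_mid, small_mid's own z axis and vertical below 0.1 rad and y of tray_mid in the frame of bay_home between -0.006 and 0.004 m and x of tray_mid in the frame of bay_home between -0.007 and 0.007 m and z of tray_mid in the frame of bay_home between -0.004 and 0.005 m and angle between the y axis of tray_mid and the y axis of bay_home, either way round below 0.05 rad and linear speed of each of large, medium, small, tray below 0.02 m/s); the robot touches nothing.
It fails at once if one of the other things on the counter is moved by more than 30 mm (distance of any of vial_a_mid, vial_b_mid, infusion_mid, carton_mid, tape_mid, syringe_mid, forceps_mid, medcup_mid from where it was at the start of the episode above 0.03 m).
It fails at once if a vessel is dropped (falls faster than 0.7 m/s, more than about 25 mm) ((linear speed of large above 0.7 m/s and contact force between large and the fingers below 0.05 N) or (linear speed of medium above 0.7 m/s and contact force between medium and the fingers below 0.05 N) or (linear speed of small above 0.7 m/s and contact force between small and the fingers below 0.05 N)).
It also fails if it takes over 70 s, if anything falls off the work surface, if the arm or the gripper's body presses on something with over 40 N, if the wrist force passes 120 N, or if a joint passes its speed limit or range.

## Robot

A 7-joint arm with a two-finger parallel gripper is mounted at the origin on the work surface. World frame = base frame: x ahead of the robot, y to its left, z up, the work surface at z = 0. Lengths are in m, angles in degrees, forces in N, time in s.
With the tool pointing down it reaches from about 0.425 to 0.875 m from the base axis. Payload 4.7 kg.
Tool frame: the origin (TCP) lies between the finger pads; the fingertips stand env.finger_overhang ahead of it and the grasp point (between the pads) lies 5 mm behind it (env.finger_overhang is the distance from the TCP to the fingertips, in m); z points along the fingers, y is the line along which they close (so a half turn about z gives the same grasp; the last joint's range is limited). The gripper opens to 87 mm and grips with 3 to 60 N. Pads are 19 mm wide; open, the fingers measure 117 mm over their backs; the gripper's body (75 mm by 190 mm) begins 51 mm behind the grasp point.
Start: joints at [-62.676, 18.392, -4.016, 83.108, 1.295, 78.541, -3.26], TCP at [0.29, 0.582, 0.237] pointing down, gripper open.
Joint ranges: [-163.93, 163.93], [-17.29, 119.83], [-79.2, 71.16], [3.27, 140.29], [-89.18, 269.18], [5.43, 117.66], [-154.24, 154.24]. Speed limits (degrees/s): [147.25, 147.25, 180, 180, 180, 180, 180].

## Interface

Orientations are given as [roll, pitch, yaw] about the fixed x, y, z axes, in that order (R = Rz(yaw) Ry(pitch) Rx(roll)).
In Python, from cell import telemetry, eyes, env, models gives the robot as it stands. The module is installed in compiled form; this text tells all that it offers.
- The arm moves only by the tool drive_tool, never from a script. Its arguments are lists of equal length, an entry for each row: "angular": the turn, a rotation vector about the tool's x, y, z in rad, a list of three; "delta_pos": the shift along the tool's x, y, z in cm, a list of three; "gripper": the finger opening in cm, from 0 to 8.7. A call has 1 to 20 rows; each row shifts and turns the commanded pose from where the row before left it, along the tool's axes as they then stand; what a row does not reach is not made up. A row lasts 1/10 s, in which the tool goes at most 50 mm and 8.59 degrees, less where a joint would pass 70% of its speed; a pose out of reach is approached as far as the arm can. A call with a gripper value outside its range is refused whole. The fingers move at their own pace and stop on an object; "squeeze" is the grip in N (left out, the last holds). Time passes only in rows, so rows that do not move let the fingers close. It gives the time, the measured TCP pose, the force, the opening and the grip force at its end, in the units of the state.
- telemetry.get_obs(): the state, without advancing time (a new reading comes with each control period).
- eyes.read_camera(name): name is "side" or "top" or "wrist"; returns a dict with "pixels" (400x640x3 uint8, red, green, blue), "mtx" (3x3 intrinsics, pixels), "origin" and "orientation" of the camera in the world. Camera axes: x right, y down, z forward; pixel columns grow to the right and rows downward; lengths in m; the calibration is good to about 2 mm. A picture is of the moment at which its call begins. There is no depth.
- env.sign_off(): hands the job in; it is judged then, once.
Trained networks look in a picture, given as the dict that the camera call returned (one of the last four; its "shot" number tells which), for a name from the list of things; names that differ only in an ending like _2 or _b are one class to them, and where a whole thing is asked for, a point or a joint stands for the part that bears it (a point fixed in the world has none). Each returns a list of dicts, best first, with "p" (0 to 1); they miss things now and then, are a little off and sometimes report something else, mostly with a low value. They report only what shows in the picture. A call takes as long as a camera call. They do not tell look-alikes from the thing itself.
- models.search_frame(picture, target): "centre" ([column, row] in pixels, amid what is visible of it).
- models.cut_out(picture, target): "pixels" (400x640 bool, what is visible of it) and "centre" ([column, row] in pixels, amid what is visible of it).
The state is a dict: "time_s": time; "qpos": joint angles; "joint_velocities": joint speeds; "effort": joint torques, N m; "tool_pos": TCP position; "tool_rot": TCP orientation; "force": force on the tool from outside, world axes, zero at the start; "wrist_torque": the same for the moment, N m; "grip_width": finger opening in m; "grasp_force": force on a finger pad.
Only numpy, scipy, OpenCV 4.12 (cv2) and the standard library are available. Lean on these libraries where they do the work, as an engineer would, in place of code of your own. Each camera call takes 0.05 s, during which the arm holds its last target. There are 200 camera calls.

## Working session

There is one attempt and no reset: what is moved stays moved. The work goes in short steps, Python scripts to look and compute and a tool call to move; the robot and the scene stay as the last step left them, time stands still between calls to the robot, and variables do not carry over. Pictures are saved under pics/ and viewed, at most 10 in all, crops included, and the job is handed in when it is done.

Besides the shell and the picture viewer there is one more tool, called as name(argument=value, ...) on one line, values as JSON. drive_tool: Moves the arm, as the interface text tells. Its arguments: {"type":"object","properties":{"angular":{"type":"array","items":{"type":"array","items":{"type":"number"}}},"delta_pos":{"type":"array","items":{"type":"array","items":{"type":"number"}}},"gripper":{"type":"array","items":{"type":"number"}},"squeeze":{"type":"number"}},"required":["angular","delta_pos","gripper"]}

```bash
mkdir -p pics
python3 - <<'E'
from cell import telemetry, eyes, env, models
import cv2,numpy as np
o=telemetry.get_obs(); print(o['time_s'],o['tool_pos'],o['tool_rot'],o['grip_width'],env.finger_overhang)
for n in ['top','side']:
    p=eyes.read_camera(n); cv2.imwrite(f'pics/{n}0.png',p['pixels'][:,:,::-1]); print(n,p['mtx'].tolist(),p['origin'],np.array(p['orientation']).tolist())
    for t in ['large_mid','medium_mid','small_mid','tray_mid','tray_handle','bay_home','bay_mouth','medcup_mid','infusion_mid']:
        print(t,[(np.round(d['centre']).tolist(),round(d['p'],2)) for d in models.search_frame(p,t)][:4])
E
```

```text
0.0 [0.2899931  0.58112492 0.23545319] [-1.79887429e+02  5.15408540e-03  1.53486522e+02] 0.08667325484561023 0.014
top [[495.3712100144984, 0.0, 319.32742372594356], [0.0, 495.3712100144984, 203.0883696037654], [0.0, 0.0, 1.0]] [ 0.27063323 -0.07099438  1.47872047] [-169.22710623757672, -1.217377574957048, -90.2792037270285]
large_mid [([476.0, 284.0], 0.9), ([428.0, 204.0], 0.79)]
medium_mid [([361.0, 239.0], 0.78)]
small_mid [([361.0, 165.0], 0.53)]
tray_mid [([262.0, 200.0], 0.62), ([390.0, 185.0], 0.46)]
tray_handle [([263.0, 204.0], 0.89), ([166.0, 133.0], 0.65)]
bay_home [([164.0, 138.0], 0.66)]
bay_mouth [([164.0, 137.0], 0.61)]
medcup_mid []
infusion_mid [([296.0, 129.0], 0.71)]
side [[371.82968567836787, 0.0, 316.77347682388046], [0.0, 371.82968567836787, 202.5009989952428], [0.0, 0.0, 1.0]] [-0.06501439 -0.6883366   0.65644457] [-124.86422149532213, -1.148711787268792, -43.993760658092434]
large_mid [([410.0, 373.0], 0.74), ([419.0, 272.0], 0.72)]
medium_mid [([325.0, 249.0], 0.7)]
small_mid [([383.0, 209.0], 0.68)]
tray_mid [([287.0, 194.0], 0.72)]
tray_handle [([289.0, 190.0], 0.68)]
bay_home [([271.0, 147.0], 0.92)]
bay_mouth [([270.0, 146.0], 0.82), ([288.0, 194.0], 0.51), ([464.0, 286.0], 0.45)]
medcup_mid [([464.0, 287.0], 0.81)]
infusion_mid [([358.0, 171.0], 0.69)]
```

View pics/top0.png

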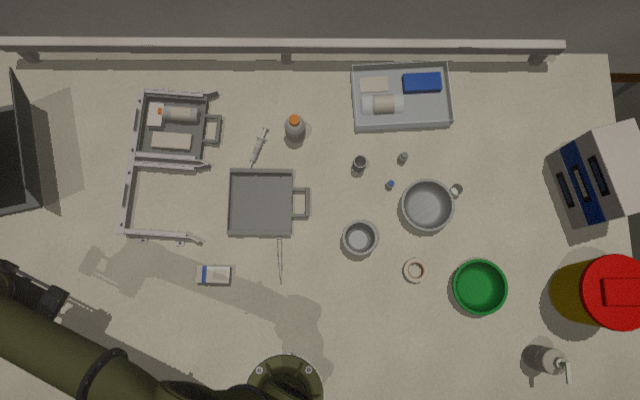

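View pics/side0.png

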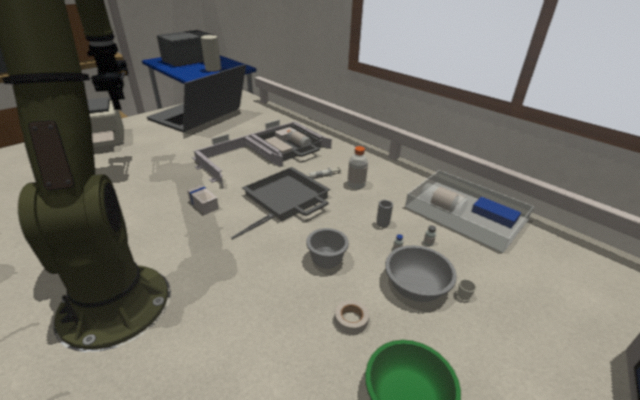

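The top picture shows two candidates for the large bowl. The steel one is at (428,204) and the green one at (480,287). The steel one fits, because green look-alikes are to be left alone. The medium bowl is at (361,239), the beaker at (361,165), and the medicine cup at (456,189). The empty tray is at (262,202) with its handle at (303,203), and the filled trays at (175,125) and (400,97) are not part of the job. The free lane is at about (160,200), open to the right.

```bash
cat > h.py <<'E'
import numpy as np,cv2
from scipy.spatial.transform import Rotation as R
def Rm(rpy): return R.from_euler('xyz',rpy,degrees=True).as_matrix()
def plane(p,uv,z):
    uv=np.atleast_2d(np.asarray(uv,float)); K=np.array(p['mtx'])
    d=(Rm(p['orientation'])@np.linalg.inv(K)@np.c_[uv,np.ones(len(uv))].T).T
    o=np.array(p['origin']); return (o+d*((z-o[2])/d[:,2])[:,None])[:,:2]
def proj(p,X):
    X=np.atleast_2d(X); c=(X-np.array(p['origin']))@Rm(p['orientation']); q=c@np.array(p['mtx']).T
    return q[:,:2]/q[:,2:]
def contour(m):
    cs,_=cv2.findContours(m.astype(np.uint8),cv2.RETR_EXTERNAL,cv2.CHAIN_APPROX_NONE)
    return max(cs,key=cv2.contourArea)[:,0,:]
def circ(xy):
    A=np.c_[2*xy,np.ones(len(xy))]; s=np.linalg.lstsq(A,(xy**2).sum(1),rcond=None)[0]
    return s[:2],2*np.sqrt(s[2]+s[0]**2+s[1]**2)
E
python3 - <<'E'
from h import *
from cell import eyes,models
p=eyes.read_camera('top'); im=p['pixels'][:,:,::-1].copy()
for t,z in [('large_mid',.05),('medium_mid',.06),('small_mid',.072),('tray_mid',.028),('infusion_mid',.067),('vial_a_mid',.023),('medcup_mid',.018),('tape_mid',.012),('carton_mid',.042),('forceps_mid',.005),('syringe_mid',.012)]:
    for d in models.cut_out(p,t)[:3]:
        c=contour(d['pixels']); xy=plane(p,c,z); ce,D=circ(xy)
        print(t,round(d['p'],2),np.round(d['centre']),'circ',ce.round(3),D.round(3),'ctr',plane(p,d['centre'],z)[0].round(3), end=' ')
        r=cv2.minAreaRect((xy*1000).astype(np.float32)); print('rect',np.round(r[0]),np.round(r[1]),round(r[2],1))
a=cv2.resize(im[80:250,110:320],None,fx=3.6,fy=3.4,interpolation=cv2.INTER_CUBIC); 
cv2.imwrite('pics/runner.png',a)
b=cv2.resize(im[140:320,340:520],None,fx=3.3,fy=3.3,interpolation=cv2.INTER_CUBIC); cv2.imwrite('pics/bowls.png',b)
E
```

```text
large_mid 0.96 [481. 288.] circ [ 0.299 -0.561] 0.154 ctr [ 0.294 -0.564] rect [ 299. -562.] [155. 152.] 43.2
large_mid 0.7 [428. 204.] circ [ 0.536 -0.421] 0.156 ctr [ 0.54  -0.423] rect [ 537. -422.] [157. 156.] 89.9
medium_mid 0.58 [363. 238.] circ [ 0.439 -0.219] 0.102 ctr [ 0.439 -0.227] rect [ 440. -218.] [101. 102.] 89.2
small_mid 0.69 [359. 163.] circ [ 0.658 -0.219] 0.045 ctr [ 0.659 -0.219] rect [ 658. -218.] [38. 49.] 88.7
tray_mid 0.97 [263. 202.] circ [0.552 0.062] 0.234 ctr [0.55  0.064] rect [552.  49.] [241. 203.] 89.0
tray_mid 0.5 [427. 206.] circ [ 0.541 -0.426] 0.162 ctr [ 0.537 -0.426] rect [ 541. -426.] [161. 162.] 43.6
infusion_mid 0.87 [296. 127.] circ [ 0.763 -0.031] 0.076 ctr [ 0.771 -0.034] rect [764. -32.] [88. 62.] 0.5
vial_a_mid 0.45 [391. 185.] circ [ 0.603 -0.315] 0.027 ctr [ 0.603 -0.321] rect [ 603. -316.] [28. 25.] 90.0
medcup_mid 0.53 [455. 193.] circ [ 0.589 -0.519] 0.037 ctr [ 0.579 -0.515] rect [ 589. -519.] [37. 37.] 90.0
tape_mid 0.56 [424. 267.] circ [ 0.347 -0.385] 0.069 ctr [ 0.358 -0.413] rect [ 347. -385.] [65. 68.] 87.9
tape_mid 0.56 [457. 190.] circ [ 0.591 -0.522] 0.035 ctr [ 0.59  -0.523] rect [ 591. -522.] [35. 34.] 90.0
carton_mid 0.62 [212. 278.] circ [0.335 0.2  ] 0.08 ctr [0.326 0.204] rect [335. 200.] [100.  45.] 89.8
forceps_mid 0.46 [264. 203.] circ [0.557 0.063] 0.24 ctr [0.551 0.064] rect [557.  49.] [248. 207.] 89.0
syringe_mid 0.62 [257. 146.] circ [0.726 0.083] 0.083 ctr [0.728 0.088] rect [724.  83.] [ 25. 135.] 71.6
```

View pics/runner.png

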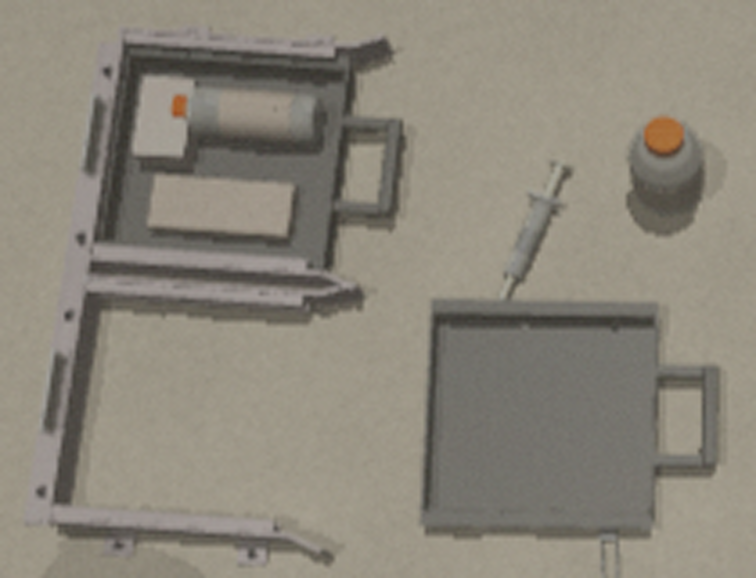

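View pics/bowls.png

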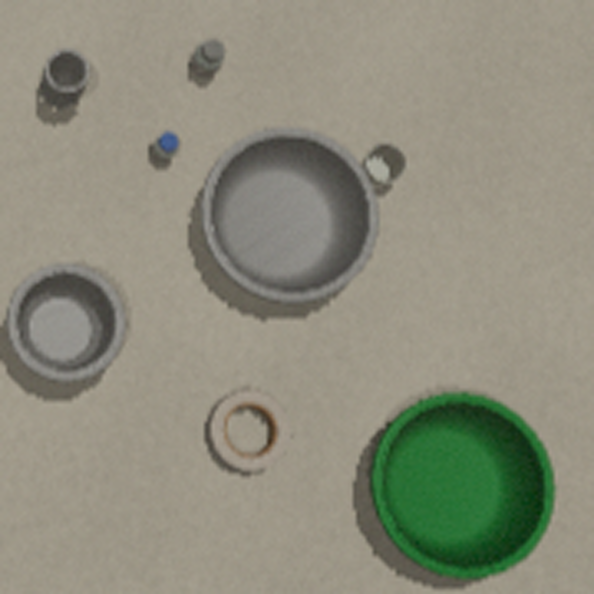

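The crops confirm the steel bowl at (428,204), grey with a rolled rim, as against the green one at (480,287). The free lane lies between the lower lip of the middle runner, crop (88,285)–(300,300), and the bottom runner, crop (55,515)–(275,530). The back stop is on its left. First I work out the lane geometry and turn the tool to yaw 90, so that tool x is world y and tool y is world x.

Run:
```python
from h import *
from cell import eyes
p=eyes.read_camera('top')
f=lambda q:np.array([[110+(x+.5)/3.6-.5,80+(y+.5)/3.4-.5] for x,y in q])
for n,q,z in [('mid lip tips/inner edge',[(88,290),(303,306)],.042),('bottom outer edge',[(55,506),(275,519),(55,528),(275,538)],.042),('stop inner',[(88,300),(52,520)],.042),
  ('tray corners',[(433,303),(657,303),(423,532),(655,532)],.030),('handle bar',[(712,368),(712,470)],.034)]:
    print(n,plane(p,f(q),z).round(4).tolist())
```

```text
mid lip tips/inner edge [[0.6598, 0.4473], [0.6455, 0.2702]]
bottom outer edge [[0.4694, 0.4614], [0.4579, 0.2847], [0.4506, 0.4602], [0.4416, 0.284]]
stop inner [[0.6508, 0.4468], [0.4574, 0.463]]
tray corners [[0.6514, 0.1652], [0.6516, -0.0217], [0.4479, 0.1674], [0.4475, -0.0211]]
handle bar [[0.5917, -0.0677], [0.501, -0.0677]]
```

drive_tool(angular=[[0,0,0.1385],[0,0,0.1385],[0,0,0.1385],[0,0,0.1385],[0,0,0.1385],[0,0,0.1385],[0,0,0.1385],[0,0,0.1385]], delta_pos=[[0,0,0],[0,0,0],[0,0,0],[0,0,0],[0,0,0],[0,0,0],[0,0,0],[0,0,0]], gripper=[8.7,8.7,8.7,8.7,8.7,8.7,8.7,8.7], squeeze=50)

```text
time_s: 2.45
tool_pos: [0.2902, 0.5817, 0.2366]
tool_rot: [180.0, -0.0, 89.7]
force: [-0.5, -0.1, -0.0]
grip_width: 0.087
grasp_force: 0.0
```

drive_tool(angular=[[0,0,0],[0,0,0],[0,0,0],[0,0,0],[0,0,0],[0,0,0],[0,0,0],[0,0,0],[0,0,0],[0,0,0],[0,0,0],[0,0,0],[0,0,0]], delta_pos=[[-4,1.92,0],[-4,1.92,0],[-4,1.92,0],[-4,1.92,0],[-4,1.92,0],[-4,1.92,0],[-4,1.92,0],[-4,1.92,0],[-4,1.92,0],[-4,1.92,0],[-4,1.92,0],[-4,1.92,0],[0,0,0]], gripper=[8.7,8.7,8.7,8.7,8.7,8.7,8.7,8.7,8.7,8.7,8.7,8.7,8.7])

```text
time_s: 3.75
tool_pos: [0.523, 0.0938, 0.2372]
tool_rot: [179.9, 0.2, 89.4]
force: [-0.7, 0.3, 0.2]
grip_width: 0.0869
grasp_force: 0.0
```

drive_tool(angular=[[0,0,0],[0,0,0],[0,0,0],[0,0,0],[0,0,0],[0,0,0],[0,0,0],[0,0,0],[0,0,0],[0,0,0],[0,0,0],[0,0,0],[0,0,0]], delta_pos=[[-4.34,-0.5,0],[-4.34,-0.5,0],[-4.34,-0.5,0],[-4.34,-0.5,0],[-4.34,-0.5,0],[-4.34,-0.5,0],[-4.34,-0.5,0],[-4.34,-0.5,0],[-4.34,-0.5,0],[-4.34,-0.5,0],[-4.34,-0.5,0],[-4.34,-0.5,0],[0,0,0]], gripper=[8.7,8.7,8.7,8.7,8.7,8.7,8.7,8.7,8.7,8.7,8.7,8.7,8.7])

```text
time_s: 5.05
tool_pos: [0.4567, -0.4258, 0.2363]
tool_rot: [-179.8, 0.3, 89.5]
force: [-0.2, -1.3, -0.5]
grip_width: 0.087
grasp_force: 0.0
```

Run:
```python
from h import *
from cell import eyes,models,telemetry
o=telemetry.get_obs(); print(o['tool_pos'],o['tool_rot'])
p=eyes.read_camera('wrist'); im=p['pixels'][:,:,::-1].copy(); print(p['origin'],p['orientation'],p['mtx'])
cv2.imwrite('pics/w1.png',im)
for t,z in [('large_mid',.05),('medium_mid',.06)]:
    for d in models.cut_out(p,t)[:3]:
        c=contour(d['pixels']); xy=plane(p,c,z); print(t,d['p'],d['centre'],circ(xy), c.min(0),c.max(0))
```

```text
[ 0.45671687 -0.42578111  0.23631186] [-179.82563151    0.28675436   89.45512983]
[ 0.45760359 -0.35567425  0.38394568] [ 1.64770452e+02  1.12886137e-01 -5.45629349e-01] [[300.49515873   0.         321.29966559]
 [  0.         300.49515873 194.78908508]
 [  0.           0.           1.        ]]
large_mid 0.67 [392.6, 167.6] (array([ 0.53798315, -0.42053751]), np.float64(0.1579109472439076)) [324 100] [465 240]
large_mid 0.65 [232.2, 286.0] (array([ 0.34615274, -0.58101752]), np.float64(0.061835375591206415)) [208 277] [261 315]
medium_mid 0.63 [300.6, 8.0] (array([ 0.43937175, -0.24940611]), np.float64(0.05217793805977177)) [260   0] [343  22]
```

View pics/w1.png

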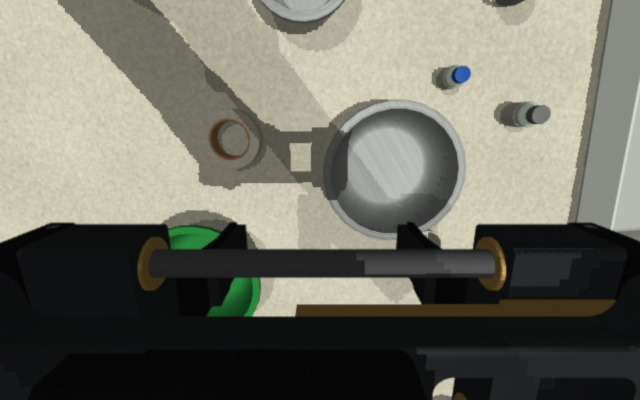

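The large bowl shows at (393,168) and measures 0.158 m across, matching the top view. The green bowl is at (205,275), away from the grip.

drive_tool(angular=[[0,0,0.004],[0,0,0],[0,0,0],[0,0,0],[0,0,0],[0,0,0],[0,0,0]], delta_pos=[[0.5,0.5,1],[0,0,4],[0,0,4],[0,0,4],[0,0,2.5],[0,0,0],[0,0,0]], gripper=[8.7,8.7,8.7,8.7,8.7,8.7,8.7])

```text
time_s: 5.9
tool_pos: [0.4668, -0.4126, 0.0818]
tool_rot: [180.0, -0.0, 89.9]
force: [0.0, 0.2, 0.3]
grip_width: 0.0869
grasp_force: 0.0
```

drive_tool(angular=[[0,0,0],[0,0,0],[0,0,0],[0,0,0],[0,0,0],[0,0,0],[0,0,0],[0,0,0],[0,0,0],[0,0,0],[0,0,0],[0,0,0]], delta_pos=[[-0.8,-0.5,1],[0,0,1.1],[0,0,0],[0,0,0],[0,0,0],[0,0,0],[0,0,0],[0,0,0],[0,0,0],[0,0,0],[0,0,0],[0,0,0]], gripper=[8.7,8.7,8.7,4,3,2,1.5,0.5,0.5,0.5,0.5,0.5], squeeze=50)

```text
time_s: 7.1
tool_pos: [0.4606, -0.4221, 0.0605]
tool_rot: [180.0, -0.0, 89.8]
force: [0.7, 0.3, 0.3]
grip_width: 0.0228
grasp_force: 0.0
```

drive_tool(angular=[[0,0,0],[0,0,0],[0,0,0],[0,0,0],[0,0,0],[0,0,0],[0,0,0]], delta_pos=[[0,0,0],[0,0,0],[0,0,0],[0,0,0],[0,0,-0.4],[0,0,-0.8],[0,0,-0.8]], gripper=[0.3,0.3,0.3,0.3,0.3,0.3,0.3])

```text
time_s: 7.8
tool_pos: [0.4603, -0.4222, 0.0811]
tool_rot: [-180.0, -0.0, 89.8]
force: [-0.8, 0.9, -0.4]
grip_width: 0.0089
grasp_force: 47.6
```

drive_tool(angular=[[0,0,0],[0,0,0],[0,0,0],[0,0,0],[0,0,0]], delta_pos=[[0,0,-2],[0,0,-3],[0,0,-3],[0,0,0],[0,0,0]], gripper=[0.3,0.3,0.3,0.3,0.3])

```text
time_s: 8.3
tool_pos: [0.4608, -0.4224, 0.1615]
tool_rot: [179.9, 0.0, 89.8]
force: [-0.4, 0.3, -1.6]
grip_width: 0.0086
grasp_force: 47.6
```

Run:
```python
from h import *
from cell import eyes,models,telemetry
p=eyes.read_camera('side'); im=p['pixels'][150:400,200:600,::-1].copy()
cv2.imwrite('pics/s1.png',cv2.resize(im,None,fx=2,fy=2))
```

```text
(no output)
```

View pics/s1.png

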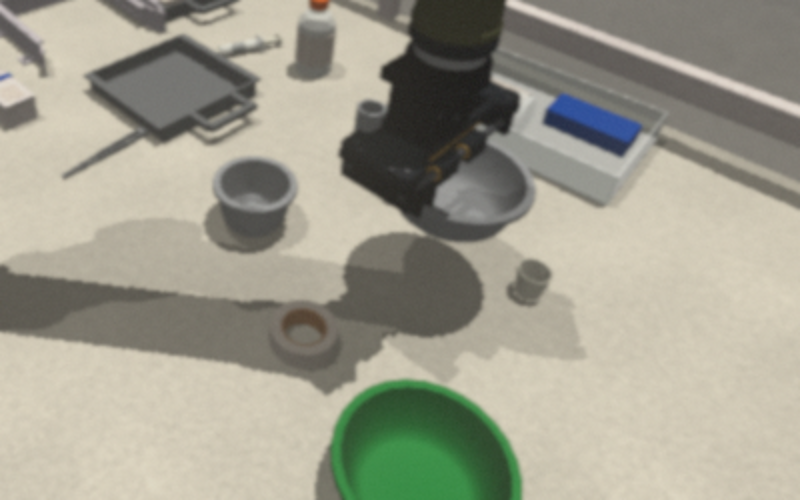

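The bowl is held level at crop (465,185) and the cup at (530,282) is undisturbed. I carry it over the tray.

drive_tool(angular=[[0,0,0],[0,0,0],[0,0,0],[0,0,0],[0,0,0],[0,0,0],[0,0,0],[0,0,0],[0,0,0],[0,0,0],[0,0,0],[0,0,0],[0,0,0],[0,0,0],[0,0,0],[0,0,0]], delta_pos=[[1,0,0],[2,0,0],[3.5,0.1,0],[4.5,0.1,0],[4.5,0.1,0],[4.5,0.2,0],[4.5,0.2,0],[4.5,0.2,0],[4.5,0.2,0],[4.5,0.1,0],[4.5,0.1,0],[3.5,0,0],[2,0,0],[1.2,0,0],[0,0,0],[0,0,0]], gripper=[0.3,0.3,0.3,0.3,0.3,0.3,0.3,0.3,0.3,0.3,0.3,0.3,0.3,0.3,0.3,0.3])

```text
time_s: 9.95
tool_pos: [0.4752, 0.0686, 0.1601]
tool_rot: [-180.0, 0.1, 89.7]
force: [0.7, -0.7, -0.6]
grip_width: 0.0092
grasp_force: 47.6
```

Run:
```python
from h import *
from cell import eyes,models,telemetry
o=telemetry.get_obs(); t=np.array(o['tool_pos']);print(t,o['tool_rot'],o['grip_width'],o['grasp_force'])
for n in ['wrist','top']:
  p=eyes.read_camera(n); cv2.imwrite(f'pics/{n}2.png',p['pixels'][:,:,::-1])
  for d in models.cut_out(p,'large_mid')[:2]:
    c=contour(d['pixels']); print(n,d['p'],d['centre'],circ(plane(p,c,t[2]-.011)))
```

```text
[0.47521439 0.06858322 0.16013141] [-1.79952269e+02  5.64278141e-02  8.97155764e+01] 0.009232158078862844 47.579010128974915
wrist 0.81 [474.3, 184.0] (array([0.54704019, 0.09238572]), np.float64(0.11961777750355797))
wrist 0.5 [345.2, 102.1] (array([0.51809741, 0.11362112]), np.float64(0.10327270083041681))
top 0.69 [478.2, 286.6] (array([ 0.29602962, -0.52744246]), np.float64(0.1488993181414308))
top 0.58 [273.9, 190.4] (array([0.55547961, 0.04025428]), np.float64(0.10955342613814714))
```

drive_tool(angular=[[0,0,0],[0,0,0],[0,0,0],[0,0,0],[0,0,0],[0,0,0],[0,0,0],[0,0,0],[0,0,0]], delta_pos=[[0.2,0,1],[0.1,0,2.5],[0,0,3],[0,0,2],[0,0,0.7],[0,0,0.3],[0,0,0.1],[0,0,0],[0,0,0]], gripper=[0.3,0.3,0.3,0.3,0.3,0.3,0.3,0.3,0.3])

```text
time_s: 11.05
tool_pos: [0.4765, 0.0729, 0.0655]
tool_rot: [179.9, -0.0, 89.8]
force: [-0.9, -0.0, 0.3]
grip_width: 0.0093
grasp_force: 47.9
```

drive_tool(angular=[[0,0,0],[0,0,0],[0,0,0],[0,0,0]], delta_pos=[[0,0,0.1],[0,0,0.05],[0,0,0.05],[0,0,0]], gripper=[0.3,0.3,0.3,0.3])

```text
time_s: 11.45
tool_pos: [0.4759, 0.073, 0.0634]
tool_rot: [180.0, -0.0, 89.8]
force: [-2.9, -0.2, 6.2]
grip_width: 0.0091
grasp_force: 49.0
```

drive_tool(angular=[[0,0,0],[0,0,0],[0,0,0],[0,0,0],[0,0,0],[0,0,0],[0,0,0],[0,0,0],[0,0,0],[0,0,0],[0,0,0],[0,0,0],[0,0,0],[0,0,0],[0,0,0],[0,0,0]], delta_pos=[[0,0,0],[0,0,0],[0,0,0],[0,0,-2],[0,0,-4],[0,0,-4],[-1,0,-4],[-4,0.2,-3],[-4.5,0.2,0],[-4.5,0.2,0],[-4.5,0.2,0],[-4.5,0.2,0],[-3,0.2,0],[-1,0,0],[0,0,0],[0,0,0]], gripper=[4,4,4,5,8.7,8.7,8.7,8.7,8.7,8.7,8.7,8.7,8.7,8.7,8.7,8.7])

```text
time_s: 13.05
tool_pos: [0.4867, -0.1955, 0.2322]
tool_rot: [-180.0, -0.1, 89.9]
force: [-0.6, 0.5, -0.5]
grip_width: 0.0872
grasp_force: 0.0
```

Run:
```python
from h import *
from cell import eyes,models,telemetry
o=telemetry.get_obs(); t=np.array(o['tool_pos']);print(t,o['tool_rot'],o['grip_width'],o['grasp_force'])
for n in ['wrist','top']:
  p=eyes.read_camera(n); cv2.imwrite(f'pics/{n}3.png',p['pixels'][:,:,::-1])
  for q,z in [('large_mid',.053),('medium_mid',.06),('tray_mid',.028),('small_mid',.07)]:
   for d in models.cut_out(p,q)[:2]:
    c=contour(d['pixels']); xy=plane(p,c,z); r=cv2.minAreaRect((xy*1000).astype(np.float32)); print(n,q,round(d['p'],2),np.round(d['centre']),circ(xy)[0].round(4),circ(xy)[1].round(3),c.min(0),c.max(0),np.round(r[0]),np.round(r[1]),round(r[2],1))
```

```text
[ 0.48670311 -0.19550398  0.23217369] [-1.79966359e+02 -5.94961018e-02  8.98653140e+01] 0.08719511612601237 0.0
wrist medium_mid 0.68 [279. 197.] [ 0.44   -0.2191] 0.103 [233 155] [326 246] [ 440. -219.] [104. 103.] 43.4
wrist tray_mid 0.93 [382.  13.] [ 0.5521 -0.0117] 0.133 [286   0] [482  64] [552. -42.] [ 61. 203.] 89.9
wrist small_mid 0.85 [478. 205.] [ 0.6526 -0.2169] 0.058 [445 179] [506 224] [ 652. -218.] [41. 73.] 67.4
top large_mid 0.98 [480. 284.] [ 0.2982 -0.5612] 0.156 [453 259] [507 315] [ 299. -562.] [156. 156.] 42.9
top large_mid 0.94 [260. 202.] [0.5497 0.0709] 0.158 [233 174] [287 227] [550.  71.] [158. 158.] 0.0
top tray_mid 0.62 [286. 216.] [0.5518 0.0618] 0.235 [227 168] [309 235] [552.  49.] [241. 204.] 89.1
top small_mid 0.43 [295. 132.] [ 0.7615 -0.0304] 0.073 [285 116] [305 143] [762. -31.] [84. 60.] 0.5
```

View pics/top3.png

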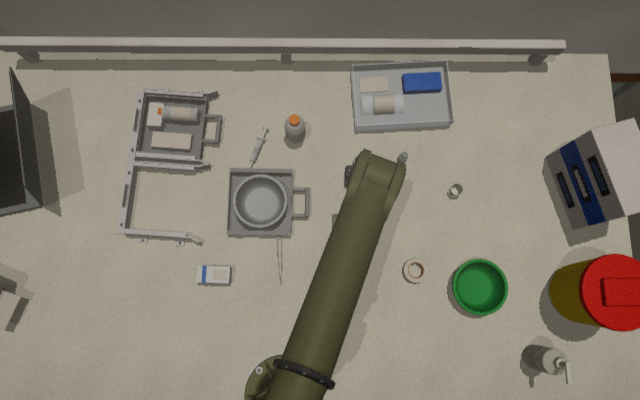

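The large bowl stands centred in the tray at (260,202). Next is the medium bowl, at (279,197) in the wrist view, i.e. world (0.440, -0.219), gripped on its +x side.

drive_tool(angular=[[0,0,0],[0,0,0],[0,0,0],[0,0,0],[0,0,0],[0,0,0],[0,0,0]], delta_pos=[[-1,0.1,1],[-1.2,0,4],[0,0,4],[0,0,4],[0,0,1.2],[0,0,0],[0,0,0]], gripper=[8.7,8.7,8.7,8.7,8.7,8.7,8.7])

```text
time_s: 14.25
tool_pos: [0.4886, -0.2197, 0.0921]
tool_rot: [179.9, 0.0, 89.8]
force: [-0.2, -0.2, 0.5]
grip_width: 0.0871
grasp_force: 0.0
```

drive_tool(angular=[[0,0,0],[0,0,0],[0,0,0],[0,0,0],[0,0,0],[0,0,0],[0,0,0],[0,0,0],[0,0,0],[0,0,0],[0,0,0],[0,0,0],[0,0,0],[0,0,0],[0,0,0],[0,0,0]], delta_pos=[[0,-0.05,1.1],[0,0,1.05],[0,0,0],[0,0,0],[0,0,0],[0,0,0],[0,0,0],[0,0,0],[0,0,0],[0,0,0],[0,0,0],[0,0,0],[0,0,0],[0,0,0],[0,0,0],[0,0,0]], gripper=[8.7,6,4,2,0.3,0.3,0.3,0.3,0.3,0.3,0.3,0.3,0.3,0.3,0.3,0.3])

```text
time_s: 15.85
tool_pos: [0.4869, -0.2191, 0.069]
tool_rot: [-180.0, -0.0, 89.8]
force: [-0.6, 1.5, 1.6]
grip_width: 0.0096
grasp_force: 47.6
```

drive_tool(angular=[[0,0,0],[0,0,0],[0,0,0],[0,0,0],[0,0,0],[0,0,0],[0,0,0],[0,0,0],[0,0,0],[0,0,0],[0,0,0],[0,0,0],[0,0,0],[0,0,0],[0,0,0],[0,0,0],[0,0,0],[0,0,0]], delta_pos=[[0,0,-0.5],[0,0,-1.5],[0,0,-3],[0,0,-3],[0,0,-2],[1,0.4,0],[2,0.8,0],[3.5,1.3,0],[4,1.5,0],[4,1.5,0],[4,1.5,0],[4,1.5,0],[3.5,1.3,0],[2,0.9,0],[1,0.4,0],[0,0,0],[0,0,0],[0,0,0]], gripper=[0.3,0.3,0.3,0.3,0.3,0.3,0.3,0.3,0.3,0.3,0.3,0.3,0.3,0.3,0.3,0.3,0.3,0.3])

```text
time_s: 17.65
tool_pos: [0.5988, 0.0676, 0.1692]
tool_rot: [-180.0, 0.0, 89.6]
force: [0.5, -0.6, -0.1]
grip_width: 0.0096
grasp_force: 47.5
```

Run:
```python
from h import *
from cell import eyes,models,telemetry
o=telemetry.get_obs(); t=np.array(o['tool_pos']);print(t,o['tool_rot'],o['grip_width'],o['grasp_force'])
p=eyes.read_camera('wrist'); a=p['pixels'][:,:,::-1]
q=eyes.read_camera('side'); b=q['pixels'][:,:,::-1]
cv2.imwrite('pics/m2.png',np.hstack([cv2.resize(a,(400,250)),cv2.resize(b[80:280,150:470],(400,250))]))
for d in models.cut_out(p,'medium_mid')[:2]:
    c=contour(d['pixels']); print(d['p'],d['centre'],circ(plane(p,c,t[2]-.009)))
```

```text
[0.59876107 0.06759309 0.16924688] [-1.79999433e+02  3.34405345e-02  8.95647433e+01] 0.009573642936705389 47.45455002179369
0.75 [229.0, 200.2] (array([0.55192755, 0.07990007]), np.float64(0.07943607993085833))
```

View pics/m2.png

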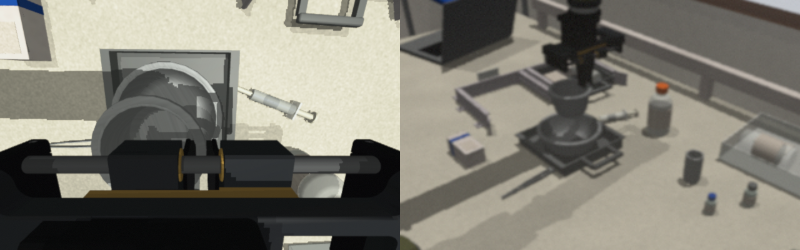

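The medium bowl is held upright over the large one. I lower it.

drive_tool(angular=[[0,0,0],[0,0,0],[0,0,0],[0,0,0],[0,0,0],[0,0,0],[0,0,0],[0,0,0],[0,0,0]], delta_pos=[[0.3,0,1],[0,0,2.5],[0,0,2.5],[0,0,2],[0,0,0.8],[0,0,0.3],[0,0,0],[0,0,0],[0,0,0]], gripper=[0.3,0.3,0.3,0.3,0.3,0.3,0.3,0.3,0.3])

```text
time_s: 18.7
tool_pos: [0.5998, 0.0735, 0.0791]
tool_rot: [179.9, -0.0, 89.8]
force: [0.3, -0.3, -0.8]
grip_width: 0.0098
grasp_force: 47.5
```

drive_tool(angular=[[0,0,0],[0,0,0],[0,0,0],[0,0,0],[0,0,0]], delta_pos=[[-0.1,-0.1,0.15],[0,0,0.15],[0,0,0.07],[0,0,0.05],[0,0,0]], gripper=[0.3,0.3,0.3,0.3,0.3])

```text
time_s: 19.2
tool_pos: [0.599, 0.0723, 0.0749]
tool_rot: [179.9, -0.0, 89.8]
force: [0.1, 0.1, 5.2]
grip_width: 0.0097
grasp_force: 47.8
```

drive_tool(angular=[[0,0,0],[0,0,0],[0,0,0],[0,0,0],[0,0,0],[0,0,0],[0,0,0],[0,0,0],[0,0,0],[0,0,0],[0,0,0],[0,0,0],[0,0,0],[0,0,0],[0,0,0],[0,0,0]], delta_pos=[[0,0,0],[0,0,0],[0,0,0],[0,0,-2],[0,0,-4],[0,0,-4],[-1,0,-3],[-4,0.8,-1],[-4.5,0.8,0],[-4.5,0.8,0],[-4.5,0.8,0],[-4.5,0.8,0],[-3,0.8,0],[-2,0.8,0],[-1,0,0],[0,0,0]], gripper=[4,4,4,5,8.7,8.7,8.7,8.7,8.7,8.7,8.7,8.7,8.7,8.7,8.7,8.7])

```text
time_s: 20.8
tool_pos: [0.6519, -0.2196, 0.2132]
tool_rot: [-179.9, 0.0, 89.6]
force: [-0.6, 0.7, -0.1]
grip_width: 0.087
grasp_force: 0.0
```

Run:
```python
from h import *
from cell import eyes,models,telemetry
o=telemetry.get_obs(); t=np.array(o['tool_pos']);print(t,o['tool_rot'],o['grip_width'],o['grasp_force'])
for n in ['wrist','top']:
  p=eyes.read_camera(n); cv2.imwrite(f'pics/{n}4.png',p['pixels'][:,:,::-1])
  for q,z in [('large_mid',.053),('medium_mid',.066),('small_mid',.07)]:
   for d in models.cut_out(p,q)[:2]:
    c=contour(d['pixels']); xy=plane(p,c,z); print(n,q,round(d['p'],2),np.round(d['centre']),circ(xy)[0].round(4),circ(xy)[1].round(3),c.min(0),c.max(0))
    if q=='small_mid' and n=='wrist':
      # fit model silhouette: rim circle z=.072 r=.0205 & foot circle z=0 r=.0165, hull
      from scipy.optimize import minimize
      a=np.linspace(0,2*np.pi,40)
      def hull(x,y):
        P=np.vstack([np.c_[x+r*np.cos(a),y+r*np.sin(a),0*a+h] for r,h in [(.0205,.072),(.0205,.024),(.0165,0)]])
        m=np.zeros((400,640),np.uint8); cv2.fillConvexPoly(m,cv2.convexHull((proj(p,P)*16).astype(np.int32)),1,shift=4); return m>0
      M=d['pixels']; iou=lambda v:-(hull(*v)&M).sum()/(hull(*v)|M).sum()
      r=minimize(iou,[.652,-.218],method='Nelder-Mead',options=dict(initial_simplex=[[.65,-.22],[.66,-.22],[.65,-.21]],xatol=2e-4)); print('fit',r.x,r.fun)
```

```text
[ 0.65191445 -0.21960628  0.21317408] [-1.79908944e+02  3.45611598e-02  8.96162910e+01] 0.08702782524448596 0.0
wrist medium_mid 0.66 [216.  26.] [ 0.5634 -0.0554] 0.068 [171   0] [265  37]
top large_mid 0.81 [260. 218.] [0.5498 0.072 ] 0.157 [233 175] [287 227]
top large_mid 0.64 [480. 285.] [ 0.2979 -0.5603] 0.158 [452 259] [507 315]
top medium_mid 0.98 [263. 200.] [0.5513 0.0711] 0.1 [242 182] [277 216]
top medium_mid 0.42 [418. 265.] [ 0.3443 -0.3732] 0.068 [403 259] [427 282]
```

drive_tool(angular=[[0,0,0],[0,0,0],[0,0,0],[0,0,0]], delta_pos=[[-3,0,0],[-3,0,0],[-1.5,0,0],[0,0,0]], gripper=[8.7,8.7,8.7,8.7])

```text
time_s: 21.6
tool_pos: [0.6514, -0.2958, 0.2139]
tool_rot: [-180.0, 0.1, 89.5]
force: [0.3, 0.3, -0.6]
grip_width: 0.0871
grasp_force: 0.0
```

Run:
```python
from h import *
from scipy.optimize import minimize
from cell import eyes,models,telemetry
o=telemetry.get_obs(); print(o['tool_pos'],o['tool_rot'])
p=eyes.read_camera('wrist'); cv2.imwrite('pics/w5.png',p['pixels'][:,:,::-1])
a=np.linspace(0,2*np.pi,40)
for d in models.cut_out(p,'small_mid')[:2]:
      c=contour(d['pixels']); print(d['p'],d['centre'],c.min(0),c.max(0))
      def hull(x,y):
        P=np.vstack([np.c_[x+r*np.cos(a),y+r*np.sin(a),0*a+h] for r,h in [(.0205,.072),(.0205,.024),(.0165,0)]])
        m=np.zeros((400,640),np.uint8); cv2.fillConvexPoly(m,cv2.convexHull((proj(p,P)*16).astype(np.int32)),1,shift=4); return m>0
      M=d['pixels']; iou=lambda v:-(hull(*v)&M).sum()/(hull(*v)|M).sum()
      r=minimize(iou,[.652,-.218],method='Nelder-Mead',options=dict(initial_simplex=[[.65,-.22],[.66,-.22],[.65,-.21]],xatol=2e-4)); print('fit',r.x,r.fun)
```

```text
[ 0.65136817 -0.2958482   0.2139064 ] [-1.79969348e+02  8.65616497e-02  8.95223575e+01]
0.58 [335.8, 112.7] [313  88] [357 132]
fit [ 0.66488356 -0.22345158] -0.9476567255021302
```

drive_tool(angular=[[0,0,0],[0,0,0],[0,0,0],[0,0,0],[0,0,0],[0,0,0],[0,0,0]], delta_pos=[[3,0.7,0],[3,0.6,0],[1.2,0,2],[0,0,4],[0,0,4],[0,0,1],[0,0,0]], gripper=[8.7,8.7,8.7,8.7,8.7,8.7,8.7])

```text
time_s: 22.4
tool_pos: [0.6653, -0.2185, 0.1022]
tool_rot: [-179.8, -0.1, 89.9]
force: [0.2, -0.6, -0.2]
grip_width: 0.087
grasp_force: 0.0
```

drive_tool(angular=[[0,0,0],[0,0,0],[0,0,0],[0,0,0],[0,0,0],[0,0,0],[0,0,0],[0,0,0],[0,0,0],[0,0,0],[0,0,0],[0,0,0],[0,0,0]], delta_pos=[[-0.4,0,1.6],[0,0,1.8],[0,0,0],[0,0,0],[0,0,0],[0,0,0],[0,0,0],[0,0,0],[0,0,0],[0,0,0],[0,0,-0.5],[0,0,-1.5],[0,0,-2]], gripper=[8.7,8.7,6,5,4.5,3.5,3.5,3.5,3.5,3.5,3.5,3.5,3.5], squeeze=20)

```text
time_s: 23.7
tool_pos: [0.6654, -0.2247, 0.1102]
tool_rot: [-179.9, -0.0, 89.8]
force: [0.2, -0.9, -0.5]
grip_width: 0.0401
grasp_force: 20.0
```

drive_tool(angular=[[0,0,0],[0,0,0],[0,0,0],[0,0,0],[0,0,0],[0,0,0],[0,0,0],[0,0,0],[0,0,0],[0,0,0],[0,0,0],[0,0,0],[0,0,0],[0,0,0],[0,0,0],[0,0,0],[0,0,0]], delta_pos=[[0,0,-3],[0,0,-2.5],[0,0,-1],[1,-0.4,0],[2,-0.8,0],[3.5,-1.3,0],[4.2,-1.6,0],[4.2,-1.6,0],[4.2,-1.6,0],[4,-1.6,0],[3.5,-1.3,0],[2,-0.8,0],[1,-0.4,0],[0,0,0],[0,0,0],[0,0,0],[0,0,0]], gripper=[3.5,3.5,3.5,3.5,3.5,3.5,3.5,3.5,3.5,3.5,3.5,3.5,3.5,3.5,3.5,3.5,3.5])

```text
time_s: 25.4
tool_pos: [0.5534, 0.0698, 0.1748]
tool_rot: [180.0, 0.0, 89.6]
force: [-0.5, -0.1, -0.1]
grip_width: 0.0396
grasp_force: 20.0
```

Run:
```python
from h import *
from cell import eyes,telemetry
o=telemetry.get_obs(); print(o['tool_pos'],o['tool_rot'],o['grip_width'],o['grasp_force'])
a=eyes.read_camera('side')['pixels'][:,:,::-1]
b=eyes.read_camera('wrist')['pixels'][:,:,::-1]
cv2.imwrite('pics/m3.png',np.hstack([cv2.resize(b,(400,400)),cv2.resize(a[90:250,220:380],(400,400))]))
```

```text
[0.55344213 0.06979282 0.17479285] [1.79988638e+02 3.82848386e-02 8.96200348e+01] 0.03960383125839129 19.968725959479343
```

View pics/m3.png

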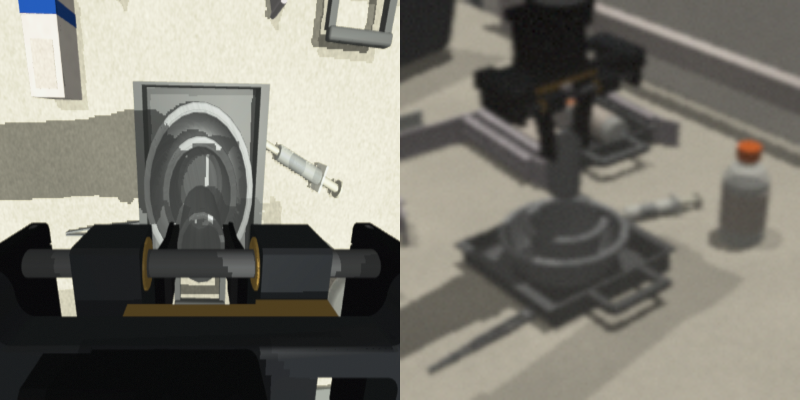

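The beaker is held upright above the nested bowls. I lower it.

drive_tool(angular=[[0,0,0],[0,0,0],[0,0,0],[0,0,0],[0,0,0],[0,0,0],[0,0,0]], delta_pos=[[0,-0.2,1],[0,0,2.5],[0,0,3],[0,0,2],[0,0,0.7],[0,0,0],[0,0,0]], gripper=[3.5,3.5,3.5,3.5,3.5,3.5,3.5])

```text
time_s: 26.2
tool_pos: [0.5517, 0.0715, 0.0836]
tool_rot: [179.9, -0.0, 89.8]
force: [-0.8, 0.4, 0.2]
grip_width: 0.0398
grasp_force: 20.0
```

drive_tool(angular=[[0,0,0],[0,0,0],[0,0,0],[0,0,0],[0,0,0]], delta_pos=[[0,0,0.3],[0,0,0.15],[0,0,0.1],[0,0,0.05],[0,0,0]], gripper=[3.5,3.5,3.5,3.5,3.5])

```text
time_s: 26.7
tool_pos: [0.5518, 0.0717, 0.0788]
tool_rot: [179.9, -0.1, 89.8]
force: [-3.9, -0.6, 10.1]
grip_width: 0.0399
grasp_force: 20.0
```

drive_tool(angular=[[0,0,0],[0,0,0],[0,0,0],[0,0,0],[0,0,0],[0,0,0],[0,0,0],[0,0,0],[0,0,0],[0,0,0],[0,0,0],[0,0,0],[0,0,0]], delta_pos=[[0,0,-0.1],[0,0,0],[0,0,-1],[0,0,-3],[0,0,-4],[0,0,-4],[-1,0,-4],[-3,0,-2],[-4.5,0,0],[-4.5,0,0],[-2,0,0],[0,0,0],[0,0,0]], gripper=[5.2,5.2,5.2,5.2,5.2,5.2,5.2,5.2,5.2,5.2,5.2,5.2,5.2])

```text
time_s: 28.0
tool_pos: [0.5504, -0.0783, 0.2582]
tool_rot: [180.0, -0.1, 89.7]
force: [-0.7, 1.3, -0.1]
grip_width: 0.0521
grasp_force: 0.0
```

Run:
```python
from h import *
from cell import eyes,models,telemetry
o=telemetry.get_obs(); print(o['time_s'],o['tool_pos'],o['tool_rot'])
for n in ['wrist','top']:
  p=eyes.read_camera(n); cv2.imwrite(f'pics/{n}6.png',p['pixels'][:,:,::-1]); print(n,p['origin'],p['orientation'])
  np.savez(f'{n}6.npz',**{k:p[k] for k in ['pixels','mtx','origin','orientation']})
  for q,z in [('large_mid',.053),('medium_mid',.066),('small_mid',.08),('tray_mid',.03),('tray_handle',.03)]:
   for d in models.cut_out(p,q)[:2]:
    c=contour(d['pixels']); xy=plane(p,c,z); r=cv2.minAreaRect((xy*1000).astype(np.float32));print(n,q,round(d['p'],2),np.round(d['centre']),circ(xy)[0].round(4),circ(xy)[1].round(3),c.min(0),c.max(0),np.round(r[0]),np.round(r[1]),round(r[2],1))
```

```text
28.0 [ 0.550449   -0.07826043  0.25816926] [ 1.79980257e+02 -5.02443738e-02  8.97271051e+01]
wrist [ 0.55052025 -0.0090456   0.40620399] [ 1.65107181e+02 -8.26458972e-02 -2.77285180e-01]
wrist large_mid 0.78 [308.  82.] [0.5503 0.067 ] 0.137 [245   0] [395 114] [550.  49.] [114. 159.] 89.7
wrist medium_mid 0.61 [339.  48.] [0.5525 0.0659] 0.096 [272   0] [372  87] [552.  61.] [ 82. 103.] 89.7
wrist small_mid 0.61 [324.  32.] [0.5506 0.0688] 0.044 [301   5] [341  60] [551.  69.] [49. 39.] 89.7
wrist tray_mid 0.85 [335. 108.] [0.5524 0.0439] 0.196 [233   0] [414 167] [552.  21.] [187. 202.] 89.3
wrist tray_handle 0.95 [342. 110.] [0.5523 0.0442] 0.196 [233   0] [414 168] [552.  21.] [189. 204.] 89.0
top [ 0.27063323 -0.07099438  1.47872047] [-169.22710624   -1.21737757  -90.27920373]
top large_mid 0.93 [479. 286.] [ 0.2973 -0.5601] 0.154 [453 260] [507 315] [ 297. -560.] [152. 156.] 43.2
top large_mid 0.69 [240. 203.] [0.551  0.0757] 0.135 [233 175] [278 227] [553.  90.] [122. 158.] 77.9
top medium_mid 0.63 [258. 191.] [0.5519 0.0735] 0.098 [242 182] [275 216] [552.  74.] [101.  96.] 0.0
top small_mid 0.6 [261. 201.] [0.5449 0.0709] 0.044 [252 192] [266 209] [545.  71.] [50. 38.] 27.0
top tray_mid 0.77 [237. 195.] [0.5534 0.0855] 0.191 [226 168] [280 235] [552.  93.] [155. 203.] 89.3
top tray_handle 0.96 [237. 194.] [0.5535 0.0846] 0.192 [227 168] [280 235] [551.  94.] [155. 204.] 88.2
top tray_handle 0.69 [241. 207.] [0.5556 0.0782] 0.138 [233 174] [278 227] [559.  92.] [124. 165.] 78.7
```

View pics/wrist6.png

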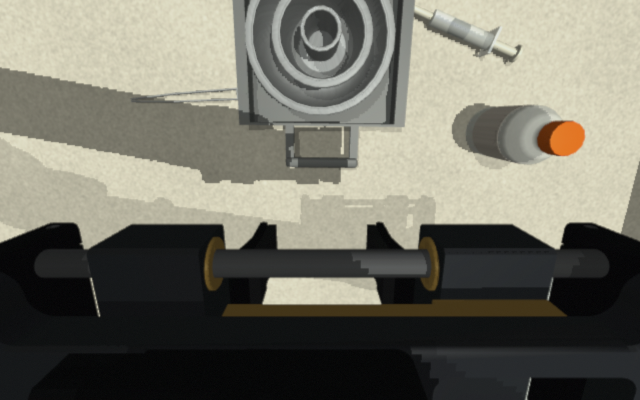

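The set is nested and concentric around (320,40), and the handle bar lies at (288–356,163). I take one look over the lane from nearer, then go for the handle.

drive_tool(angular=[[0,0,0],[0,0,0],[0,0,0],[0,0,0],[0,0,0],[0,0,0],[0,0,0]], delta_pos=[[2,0,-1],[4,0,0],[4.5,0,0],[4.5,0,0],[4,0,0],[1.5,0,0],[0,0,0]], gripper=[5.2,5.2,5.2,5.2,5.2,5.2,5.2])

```text
time_s: 29.3
tool_pos: [0.5509, 0.1295, 0.2674]
tool_rot: [-180.0, 0.0, 90.1]
force: [0.3, -0.4, 0.6]
grip_width: 0.0519
grasp_force: 0.0
```

```bash
cat > lane.py <<'E'
from h import *
from scipy.optimize import minimize
def seg(T,a,b,n=80):
    x,y,w=T; c,s=np.cos(w),np.sin(w); t=np.linspace(0,1,n)[:,None]
    L=np.array(a[:2])*(1-t)+np.array(b[:2])*t
    return np.c_[x+c*L[:,0]-s*L[:,1],y+s*L[:,0]+c*L[:,1],np.full(n,a[2])]
def fit(p,segs,x0,sx,sig=1.5):
    g=cv2.GaussianBlur(cv2.cvtColor(p['pixels'],cv2.COLOR_RGB2GRAY).astype(np.float32),(0,0),sig)
    def cost(T):
        tot=0
        for a,b in segs:
            P=proj(p,seg(T,a,b)); d=P[-1]-P[0]; nrm=np.array([-d[1],d[0]])/np.linalg.norm(d)
            f=lambda Q:cv2.remap(g,Q[:,0].astype(np.float32),Q[:,1].astype(np.float32),1)[:,0]
            tot-=abs((f(P+nrm*1.2)-f(P-nrm*1.2)).mean())
        return tot
    best=None
    for dx in np.linspace(-1,1,9):
      for dy in np.linspace(-1,1,9):
        for dw in np.linspace(-1,1,9):
          T=np.array(x0)+np.array(sx)*[dx,dy,dw]; c=cost(T)
          if best is None or c<best[0]: best=(c,T)
    r=minimize(cost,best[1],method='Nelder-Mead',options=dict(initial_simplex=[best[1],*(best[1]+np.diag([.002,.002,.01]))],xatol=1e-5)); return r.x,r.fun
LANE=[((s*h,-.08,.042),(s*h,.09,.042)) for s in (-1,1) for h in (.095,)]+[((-.09,.095,.042),(.09,.095,.042))]
E
python3 - <<'E'
from lane import *
from cell import eyes,models,telemetry
o=telemetry.get_obs(); print(o['time_s'],o['tool_pos'],o['tool_rot'])
p=eyes.read_camera('wrist'); np.savez('wrist7.npz',**{k:p[k] for k in ['pixels','mtx','origin','orientation']})
top=dict(np.load('top6.npz')); w6=dict(np.load('wrist6.npz'))
for n,q in (('wrist',p),('top',top)):
  for nm,S in (('lips+stop',LANE),('lips',LANE[:2])):
    T,f=fit(q,S,[.556,.362,-.073],[.012,.016,.03]); print(n,nm,T.round(4),np.degrees(T[2]).round(2),round(f,1))
print('handle px->xy',plane(w6,[[288,163],[356,163]],.034))
# gray profile along lane centre (y direction) in wrist, z=0.0
g=cv2.cvtColor(p['pixels'],cv2.COLOR_RGB2GRAY)
ys=np.arange(.40,.50,.004)
for x in (.50,.58):
    P=proj(p,np.c_[np.full(len(ys),x),ys,np.full(len(ys),.042)]).astype(int); print(x,[(round(y,3),int(g[v,u])) for y,(u,v) in zip(ys,P) if 0<=v<400])
for y in (.30,.40):
    xs=np.r_[np.arange(.425,.485,.004),np.arange(.63,.69,.004)]
    P=proj(p,np.c_[xs,np.full(len(xs),y),np.full(len(xs),.042)]).astype(int); print(y,[(round(x,3),int(g[v,u])) for x,(u,v) in zip(xs,P) if 0<=v<400])
E
```

```text
29.3 [0.55088211 0.12945839 0.26740528] [-1.79967246e+02  1.51076744e-02  9.00645835e+01]
wrist lips+stop [ 0.5584  0.3595 -0.0911] -5.22 -26.0
wrist lips [ 0.5584  0.3595 -0.0911] -5.22 -26.0
top lips+stop [ 0.5426  0.348  -0.0799] -4.58 -85.8
top lips [ 0.5428  0.351  -0.0792] -4.54 -53.2
handle px->xy [[ 0.50927172 -0.06681696]
 [ 0.59404136 -0.06724626]]
0.5 []
0.58 []
0.3 [(np.float64(0.425), 212), (np.float64(0.429), 208), (np.float64(0.433), 214), (np.float64(0.437), 215), (np.float64(0.441), 94), (np.float64(0.445), 190), (np.float64(0.449), 201), (np.float64(0.453), 223), (np.float64(0.457), 219), (np.float64(0.461), 129), (np.float64(0.465), 127), (np.float64(0.469), 188), (np.float64(0.473), 194), (np.float64(0.477), 220), (np.float64(0.481), 218), (np.float64(0.63), 218), (np.float64(0.634), 123), (np.float64(0.638), 122), (np.float64(0.642), 119), (np.float64(0.646), 124), (np.float64(0.65), 223), (np.float64(0.654), 227), (np.float64(0.658), 207), (np.float64(0.662), 216), (np.float64(0.666), 92), (np.float64(0.67), 78), (np.float64(0.674), 77), (np.float64(0.678), 209), (np.float64(0.682), 225), (np.float64(0.686), 225)]
0.4 []
```

drive_tool(angular=[[0,0,0],[0,0,0],[0,0,0],[0,0,0],[0,0,0],[0,0,0.1428],[0,0,0.1428],[0,0,0.1428],[0,0,0.1428],[0,0,0.1428],[0,0,0.1428],[0,0,0.1428],[0,0,0.1428],[0,0,0.1428],[0,0,0.1428],[0,0,0.1428],[0,0,0],[0,0,0]], delta_pos=[[-3,0,0],[-4.5,0.1,0],[-4.5,0,0],[-4.5,0,0],[-3.1,0,0],[0,0,0],[0,0,0],[0,0,0],[0,0,0],[0,0,0],[0,0,0],[0,0,0],[0,0,0],[0,0,0],[0,0,0],[0,0,0],[0,0,0],[0,0,0]], gripper=[3.6,3.6,3.6,3.6,3.6,3.6,3.6,3.6,3.6,3.6,3.6,3.6,3.6,3.6,3.6,3.6,3.6,3.6], squeeze=60)

```text
time_s: 31.15
tool_pos: [0.551, -0.0716, 0.268]
tool_rot: [180.0, -0.0, -0.2]
force: [0.3, -0.2, -0.5]
grip_width: 0.0362
grasp_force: 0.0
```

Run:
```python
from lane import *
from cell import eyes,models
w=dict(np.load('wrist7.npz')); top=dict(np.load('top6.npz'))
S=[((s*.095,-.08,.042),(s*.095,.02,.042)) for s in (-1,1)]
T,f=fit(w,S,[.558,.36,-.08],[.006,.0,.03],1); print('wrist',T.round(4),np.degrees(T[2]).round(2),f)
print(proj(w,seg(T,*S[0],2)).round(),proj(w,seg(T,*S[1],2)).round())
T,f=fit(top,LANE,[.558,.36,-.08],[.006,.012,.02],.7); print('top',T.round(4),np.degrees(T[2]).round(2),f)
p=eyes.read_camera('top')
for d in models.cut_out(p,'tray_mid')[:2]:
    c=contour(d['pixels']); r=cv2.minAreaRect((plane(p,c,.03)*1000).astype(np.float32)); print(round(d['p'],2),np.round(d['centre']),np.round(r[0]),np.round(r[1]),round(r[2],1))
p=eyes.read_camera('wrist')
for q in ['tray_mid','tray_handle']:
  for d in models.cut_out(p,q)[:2]:
    c=contour(d['pixels']); xy=plane(p,c,.034); r=cv2.minAreaRect((xy*1000).astype(np.float32)); print(q,round(d['p'],2),np.round(d['centre']),c.min(0),c.max(0),np.round(r[0]),np.round(r[1]),round(r[2],1),xy.min(0).round(3))
```

```text
wrist [ 0.5575  0.3572 -0.0765] -4.39 -59.70819091796875
[[238.  36.]
 [238. -70.]] [[405.  50.]
 [419. -53.]]
top [ 0.5576  0.3624 -0.0768] -4.4 -114.82330322265625
0.7 [404. 158.] [ 686. -357.] [30. 41.] 62.4
0.62 [235. 207.] [552. 111.] [116. 201.] 88.6
tray_mid 0.69 [252. 119.] [126  85] [322 241] [555.  46.] [239. 199.] 88.6 [ 0.455 -0.073]
tray_handle 0.57 [252. 126.] [125  87] [324 242] [554.  45.] [241. 201.] 89.8 [ 0.453 -0.075]
tray_handle 0.48 [36. 45.] [0 0] [91 96] [698. 254.] [113. 107.] 85.6 [0.645 0.194]
```

Wrist and top fits agree: home at (0.5575, 0.362), yaw -4.4°. I go down to the handle.

drive_tool(angular=[[0,0,0],[0,0,0],[0,0,0],[0,0,0],[0,0,0],[0,0,0],[0,0,0]], delta_pos=[[0.1,-0.3,3],[0,0,4.5],[0,0,4.5],[0,0,4.5],[0,0,1.5],[0,0,0],[0,0,0]], gripper=[3.6,3.6,3.6,3.6,3.6,3.6,3.6])

```text
time_s: 32.1
tool_pos: [0.5539, -0.0669, 0.0896]
tool_rot: [180.0, -0.1, -0.2]
force: [0.2, 0.2, 0.2]
grip_width: 0.036
grasp_force: 0.0
```

drive_tool(angular=[[0,0,0],[0,0,0],[0,0,0],[0,0,0],[0,0,0],[0,0,0],[0,0,0],[0,0,0],[0,0,0],[0,0,0]], delta_pos=[[-0.2,0.1,2],[0,0,2],[0,0,1.6],[0,0,0.6],[0,0,0],[0,0,0],[0,0,0],[0,0,0],[0,0,0],[0,0,0]], gripper=[3.6,3.6,3.6,3.6,3.6,2,0.8,0.8,0.8,0.8])

```text
time_s: 33.1
tool_pos: [0.551, -0.0662, 0.0264]
tool_rot: [-179.9, -0.0, -0.2]
force: [-0.5, 3.2, 4.7]
grip_width: 0.0113
grasp_force: 60.0
```

drive_tool(angular=[[0,0,0],[0,0,0.009],[0,0,0.009],[0,0,0.009],[0,0,0.009],[0,0,0.009],[0,0,0.009],[0,0,0.01],[0,0,0.01],[0,0,0],[0,0,0]], delta_pos=[[0,-0.2,0],[-0.2,-0.4,0],[-0.3,-0.7,0],[-0.4,-0.9,0],[-0.4,-0.9,0],[-0.4,-0.9,0],[-0.3,-0.9,0],[-0.3,-0.7,0],[-0.1,-0.4,0],[0,-0.1,0],[0,0,0]], gripper=[0.8,0.8,0.8,0.8,0.8,0.8,0.8,0.8,0.8,0.8,0.8])

```text
time_s: 34.2
tool_pos: [0.5289, -0.0081, 0.0264]
tool_rot: [179.8, -0.1, -4.5]
force: [-0.2, -5.5, 4.3]
grip_width: 0.0119
grasp_force: 60.0
```

```bash
cat > chk.py <<'E'
from lane import *
from cell import eyes,models,telemetry
o=telemetry.get_obs(); x,y=o['tool_pos'][:2]; w=np.radians(o['tool_rot'][2]); print(o['tool_pos'],o['tool_rot'],o['force'])
p=eyes.read_camera('top')
S=[((s*.101,-.09,.030),(s*.101,.09,.030)) for s in (-1,1)]+[((-.09,.095,.030),(.09,.095,.030))]
T,f=fit(p,S,[x-.14*np.sin(w),y+.14*np.cos(w),w],[.012,.01,.05],.7); print('tray',T.round(4),np.degrees(T[2]).round(2),round(f,1))
for q,z in [('large_mid',.053),('medium_mid',.066),('small_mid',.08),('tray_mid',.028)]:
   for d in models.cut_out(p,q)[:2]:
    c=contour(d['pixels']); xy=plane(p,c,z); r=cv2.minAreaRect((xy*1000).astype(np.float32));print(q,round(d['p'],2),np.round(d['centre']),circ(xy)[0].round(4),circ(xy)[1].round(3),np.round(r[0]),np.round(r[1]),round(r[2],1))
E
python3 chk.py
```

```text
[ 0.52888959 -0.00805805  0.02635103] [ 1.79832595e+02 -6.90950384e-02 -4.54831033e+00] [-0.16750949 -5.53220259  4.25710478]
tray [ 0.5296  0.1312 -0.0923] -5.29 -104.0
large_mid 0.94 [480. 285.] [ 0.2977 -0.5609] 0.157 [ 298. -561.] [156. 159.] 86.8
large_mid 0.91 [222. 202.] [0.54   0.1361] 0.132 [548. 158.] [ 99. 158.] 69.2
medium_mid 0.68 [236. 196.] [0.5397 0.1339] 0.08 [543. 141.] [ 71. 102.] 66.5
small_mid 0.58 [237. 204.] [0.5327 0.1276] 0.044 [534. 127.] [48. 40.] 45.2
small_mid 0.42 [218. 196.] [0.5337 0.139 ] 0.179 [533. 151.] [131. 199.] 84.7
tray_mid 0.67 [217. 192.] [0.5423 0.1456] 0.188 [542. 160.] [137. 207.] 83.4
```

Tray aligned to the lane. I push it in gently, in stages.

drive_tool(angular=[[0,0,0],[0,0,0],[0,0,0],[0,0,0],[0,0,0],[0,0,0],[0,0,0],[0,0,0],[0,0,0]], delta_pos=[[0,-0.4,0],[0,-0.9,0],[0,-1.3,0],[0,-1.3,0],[0,-1.3,0],[0,-1.3,0],[0,-0.9,0],[0,-0.4,0],[0,0,0]], gripper=[0.8,0.8,0.8,0.8,0.8,0.8,0.8,0.8,0.8])

```text
time_s: 35.35
tool_pos: [0.5352, 0.0702, 0.0264]
tool_rot: [179.9, -0.1, -4.5]
force: [-0.2, -4.4, 5.5]
grip_width: 0.0113
grasp_force: 60.0
```

```bash
python3 chk.py
```

```text
[0.53524906 0.0702433  0.02635566] [ 1.79853136e+02 -7.23543878e-02 -4.51339734e+00] [-0.24256127 -4.44215371  5.51751729]
tray [ 0.5348  0.2093 -0.0847] -4.85 -91.6
large_mid 0.79 [480. 288.] [ 0.2983 -0.5601] 0.159 [ 298. -558.] [161. 159.] 85.6
large_mid 0.65 [193. 201.] [0.546 0.217] 0.128 [551. 244.] [ 86. 157.] 77.8
medium_mid 0.87 [205. 196.] [0.5473 0.2168] 0.078 [550. 226.] [ 63. 103.] 73.7
small_mid 0.46 [212. 202.] [0.54   0.2084] 0.041 [541. 210.] [40. 43.] 65.5
tray_mid 0.8 [187. 203.] [0.5491 0.2275] 0.182 [551. 253.] [114. 206.] 83.4
```

drive_tool(angular=[[0,0,0],[0,0,0],[0,0,0],[0,0,0],[0,0,0],[0,0,0],[0,0,0],[0,0,0],[0,0,0],[0,0,0]], delta_pos=[[0,-0.4,0],[0,-0.9,0],[0,-1.3,0],[0,-1.4,0],[0,-1.4,0],[0,-1.4,0],[0,-1.3,0],[0,-0.9,0],[0,-0.4,0],[0,0,0]], gripper=[0.8,0.8,0.8,0.8,0.8,0.8,0.8,0.8,0.8,0.8])

```text
time_s: 36.6
tool_pos: [0.5426, 0.1636, 0.0264]
tool_rot: [179.8, -0.1, -4.5]
force: [-0.2, -5.7, 6.3]
grip_width: 0.0114
grasp_force: 60.0
```

Remaining about 59 mm. I go most of the way, then slowly to the stop.

drive_tool(angular=[[0,0,0],[0,0,0],[0,0,0],[0,0,0],[0,0,0],[0,0,0],[0,0,0],[0,0,0],[0,0,0]], delta_pos=[[0,-0.4,0],[0,-0.8,0],[0,-0.9,0],[0,-0.9,0],[0,-0.8,0],[0,-0.5,0],[0,-0.3,0],[0,-0.2,0],[0,0,0]], gripper=[0.8,0.8,0.8,0.8,0.8,0.8,0.8,0.8,0.8])

```text
time_s: 37.5
tool_pos: [0.5464, 0.21, 0.0264]
tool_rot: [179.8, -0.0, -4.6]
force: [-0.6, -6.7, 7.2]
grip_width: 0.0116
grasp_force: 60.0
```

drive_tool(angular=[[0,0,0],[0,0,0],[0,0,0],[0,0,0],[0,0,0],[0,0,0],[0,0,0]], delta_pos=[[0,-0.2,0],[0,-0.2,0],[0,-0.2,0],[0,-0.2,0],[0,-0.2,0],[0,-0.1,0],[0,0,0]], gripper=[0.8,0.8,0.8,0.8,0.8,0.8,0.8])

```text
time_s: 38.2
tool_pos: [0.5473, 0.2206, 0.0264]
tool_rot: [179.7, -0.0, -4.6]
force: [-0.4, -7.6, 7.1]
grip_width: 0.0113
grasp_force: 60.0
```

drive_tool(angular=[[0,0,0],[0,0,0],[0,0,0],[0,0,0],[0,0,0]], delta_pos=[[0,-0.1,0],[0,-0.1,0],[0,-0.1,0],[0,-0.1,0],[0,0,0]], gripper=[0.8,0.8,0.8,0.8,0.8])

```text
time_s: 38.7
tool_pos: [0.5475, 0.2225, 0.0263]
tool_rot: [179.6, -0.0, -4.7]
force: [-1.2, -10.8, 10.6]
grip_width: 0.0113
grasp_force: 60.1
```

drive_tool(angular=[[0,0,0],[0,0,0],[0,0,0],[0,0,0]], delta_pos=[[0,-0.1,0],[0,-0.15,0],[0,-0.15,0],[0,0,0]], gripper=[0.8,0.8,0.8,0.8])

```text
time_s: 39.1
tool_pos: [0.5476, 0.2227, 0.0263]
tool_rot: [179.3, 0.1, -4.8]
force: [-3.8, -17.6, 13.1]
grip_width: 0.0114
grasp_force: 60.2
```

The tray has stopped: the force is rising and the handle is at y 0.2227 against 0.2228 predicted. I relax, release and lift away.

drive_tool(angular=[[0,0,0],[0,0,0],[0,0,0],[0,0,0],[0,0,0],[0,0,0],[0,0,0],[0,0,0],[0,0,0],[0,0,0],[0,0,0],[0,0,0],[0,0,0]], delta_pos=[[0,0.3,0],[0,0.1,0],[0,0,0],[0,0,0],[0,0,0],[0,0,-1],[0,0,-2],[0,0,-3],[0,1,-4],[0,3,-4],[0,4,-4],[0,4,0],[0,2,0]], gripper=[0.8,0.8,3.6,3.6,3.6,3.6,3.6,3.6,3.6,3.6,3.6,3.6,3.6])

```text
time_s: 40.4
tool_pos: [0.5367, 0.0903, 0.2029]
tool_rot: [-179.9, -0.1, -4.7]
force: [-0.4, -0.4, 0.4]
grip_width: 0.0356
grasp_force: 0.0
```

Run:
```python
from lane import *
from cell import eyes,models,telemetry
o=telemetry.get_obs(); print(o['time_s'],o['tool_pos'],o['tool_rot'])
for cam in ('top','wrist'):
  p=eyes.read_camera(cam)
  for q,z in [('large_mid',.053),('medium_mid',.066),('small_mid',.08),('tray_mid',.03)]:
   for d in models.cut_out(p,q)[:3]:
    c=contour(d['pixels']); xy=plane(p,c,z); ce,D=circ(xy)
    if ce[1]<.1: continue
    r=cv2.minAreaRect((xy*1000).astype(np.float32)); print(cam,q,round(d['p'],2),np.round(d['centre']),ce.round(4),D.round(3),np.round(r[0]),np.round(r[1]),round(r[2],1),'max',xy.max(0).round(3),'min',xy.min(0).round(3))
```

```text
40.4 [0.53672257 0.09032655 0.20286024] [-1.79882302e+02 -9.80721361e-02 -4.66582036e+00]
top large_mid 0.9 [169. 212.] [0.555  0.3585] 0.157 [555. 357.] [161. 154.] 3.7 max [0.635 0.435] min [0.475 0.28 ]
top large_mid 0.16 [164. 132.] [0.6597 0.3317] 0.377 [660. 335.] [262. 473.] 85.2 max [0.899 0.481] min [0.42  0.193]
top medium_mid 0.72 [165. 191.] [0.5558 0.3588] 0.104 [555. 359.] [100. 107.] 0.0 max [0.605 0.413] min [0.505 0.306]
top small_mid 0.48 [162. 197.] [0.551  0.3521] 0.05 [551. 352.] [60. 38.] 63.4 max [0.575 0.38 ] min [0.526 0.325]
top tray_mid 0.59 [188. 204.] [0.5569 0.3584] 0.22 [556. 352.] [213. 200.] 86.5 max [0.66  0.463] min [0.451 0.249]
wrist large_mid 0.73 [ 96. 146.] [0.5609 0.3485] 0.132 [570. 331.] [161. 108.] 25.1 max [0.636 0.404] min [0.486 0.273]
wrist large_mid 0.57 [ 56. 167.] [0.5588 0.3612] 0.112 [553. 359.] [118. 108.] 71.1 max [0.61  0.426] min [0.506 0.294]
wrist medium_mid 0.86 [ 56. 164.] [0.5611 0.3491] 0.108 [556. 347.] [114. 101.] 72.2 max [0.61  0.411] min [0.51  0.285]
wrist small_mid 0.74 [ 48. 189.] [0.5598 0.3433] 0.059 [559. 343.] [40. 73.] 7.0 max [0.582 0.38 ] min [0.537 0.307]
wrist tray_mid 0.61 [142. 132.] [0.5747 0.3168] 0.175 [587. 301.] [224. 166.] 27.8 max [0.658 0.418] min [0.475 0.209]
wrist tray_mid 0.42 [80. 40.] [0.6894 0.3147] 0.125 [687. 310.] [192.  78.] 85.7 max [0.732 0.408] min [0.647 0.215]
```

```bash
python3 -c "
from cell import env
print(env.sign_off())"
```

```text
the job is handed in; nothing more can be done
None
```

I handed the job in at 40 s: the steel set is nested upright in the tray and the tray is against the back stop of the free lane, going by the final camera fits and the push force; no pass/fail verdict was returned.

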